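Repack the chromatograph's fittings case

TASK

Repack the service case: take every worn red fitting out of its wells into the yellow tray, and stand each fitting that stands out on the bench (steel, brass, white) upright in a well of the case that matches its size, one per well. When everything is in place, lower the clear lid until it is fully closed, without slamming it, and do not disturb the amber bottle or the glass jar.

Things in the scene. Friction and masses are not known exactly. Their poses are not given: they have to be found in the camera images.
- large1_mid (a point): centre (half-way up) of a large fitting: an upright steel grey (bare steel) round bushing, 46 mm diameter, 32 mm high, own z axis up; it starts standing on the table. May be absent.
- medium1_mid (a point): centre (half-way up) of a medium fitting: an upright brass-coloured round bushing, 34 mm diameter, 30 mm high, own z axis up; it starts standing on the table. May be absent.
- small1_mid (a point): centre (half-way up) of a small fitting: an upright white plastic round bushing, 24 mm diameter, 28 mm high, own z axis up; it starts standing on the table. May be absent.
- large2_mid (a point): centre (half-way up) of a large fitting: an upright steel grey (bare steel) round bushing, 46 mm diameter, 32 mm high, own z axis up; it starts standing on the table. May be absent.
- medium2_mid (a point): centre (half-way up) of a medium fitting: an upright brass-coloured round bushing, 34 mm diameter, 30 mm high, own z axis up; it starts standing on the table. May be absent.
- small2_mid (a point): centre (half-way up) of a small fitting: an upright white plastic round bushing, 24 mm diameter, 28 mm high, own z axis up; it starts standing on the table. May be absent.
- worn1_mid (a point): centre (half-way up) of a worn red plastic fitting, an upright bushing 24 mm diameter, 28 mm high; it starts standing in one of the case's wells. May be absent.
- worn2_mid (a point): centre (half-way up) of a worn red plastic fitting, an upright bushing 24 mm diameter, 28 mm high; it starts standing in one of the case's wells. May be absent.
- well_large_front (a point): centre of the floor of the front large well of the blue case: a square well 54 mm wide, 11 mm deep (the case's rim all around is 15 mm above the table, the well floor 4 mm), for one large fitting. Axes are those of the case: x from the front to the hinge at the back, y to the case's left, z up. The case is fixed, 170 x 170 mm.
- well_large_back (a point): centre of the floor of the back large well of the blue case: a square well 54 mm wide, 11 mm deep (the case's rim all around is 15 mm above the table, the well floor 4 mm), for one large fitting. Axes are those of the case: x from the front to the hinge at the back, y to the case's left, z up. The case is fixed, 170 x 170 mm.
- well_medium_front (a point): centre of the floor of the front medium well of the blue case: a square well 42 mm wide, 11 mm deep (the case's rim all around is 15 mm above the table, the well floor 4 mm), for one medium fitting. Axes are those of the case: x from the front to the hinge at the back, y to the case's left, z up. The case is fixed, 170 x 170 mm.
- well_medium_back (a point): centre of the floor of the back medium well of the blue case: a square well 42 mm wide, 11 mm deep (the case's rim all around is 15 mm above the table, the well floor 4 mm), for one medium fitting. Axes are those of the case: x from the front to the hinge at the back, y to the case's left, z up. The case is fixed, 170 x 170 mm.
- well_small_front (a point): centre of the floor of the front small well of the blue case: a square well 31 mm wide, 11 mm deep (the case's rim all around is 15 mm above the table, the well floor 4 mm), for one small fitting. Axes are those of the case: x from the front to the hinge at the back, y to the case's left, z up. The case is fixed, 170 x 170 mm.
- well_small_back (a point): centre of the floor of the back small well of the blue case: a square well 31 mm wide, 11 mm deep (the case's rim all around is 15 mm above the table, the well floor 4 mm), for one small fitting. Axes are those of the case: x from the front to the hinge at the back, y to the case's left, z up. The case is fixed, 170 x 170 mm.
- lid (a joint): angle of the case's clear hood lid: 0 = closed, about 1.8 to 1.92 rad = wide open and leaning back (stop at 2.0). The stiff hinge (about 0.3 N m of friction) holds the lid wherever it is left. The hood is 170 mm deep from hinge to front, 170 mm wide, 32 mm high above the rim when closed, a shell of 3 mm walls, lid mass 0.3 kg.
- lid_hinge (a point): middle of the lid's hinge line, on the back upper rim of the case, 15 mm above the table. Its axes turn with the lid: when closed they equal the case's axes; the lid reaches from here along its -x, its hood rises along its +z; the hinge line is its y.
- lid_tab (a point): end of the red tab at the middle of the lid's front edge, 202 mm from the hinge along the lid's -x; the tab is 60 mm wide, 8 mm thick (this point is mid-thickness, 4 mm from the lid's rim plane along the lid's z) and stands 32 mm out from the hood's front wall. Pointing up when the lid is open; pulled or pushed from behind, the lid comes forward; then it is pressed down on the tab or hood.
- tray_in (a point): centre of the inner floor (4 mm above the table) of the yellow open tray for worn parts, fixed: 130 mm along its x, 150 mm along its y outside, walls 4 mm thick and 18 mm high.
- amber_mid (a point): bystander: closed amber glass bottle, 64 mm diameter, 140 mm high (this point is 70 mm up); to be left alone.
- jar_mid (a point): bystander: closed glass jar, 52 mm diameter, 70 mm high (this point is 35 mm up); to be left alone.
Things that resemble listed ones, but are neither listed nor needed, are in the scene too. What is shaped like the part that bears medium2_mid but blue, green or purple is not meant.

How it is judged:
By the outcome, as a careful person would: the job done as asked, in the order asked, and still so for the second after the job is handed in, with the robot touching nothing.
Of large1, medium1, small1, large2, medium2, small2 only 4 to 6 are there at a start; the rules pass over those that are not, and their reading is None.
Of worn1, worn2 only 1 to 2 are there at a start; the rules pass over those that are not, and their reading is None.
At some moment in a run one of large1, medium1, small1, large2, medium2, small2 may be knocked a few centimetres aside while the robot is not near it.
It also fails if it takes over 210 s, if anything falls off the work surface, if the arm or the gripper's body presses on something with over 40 N, if the wrist force passes 120 N, or if a joint passes its speed limit or range.

ROBOT

A 6-joint arm with a two-finger parallel gripper is mounted at the origin on the work surface. World frame = base frame: x ahead of the robot, y to its left, z up, the work surface at z = 0. Lengths are in m, angles in rad, forces in N, time in s.
With the tool pointing down it reaches from about 0.275 to 0.725 m from the base axis. Payload 15.9 kg.
Tool frame: the origin (TCP) lies midway between the tips of the shut fingers; the grasp point (between the pads) lies 19 mm behind it; z points along the fingers, y is the line along which they close (so a half turn about z gives the same grasp; the last joint's range is limited). The gripper opens to 85 mm and grips with 20 to 120 N. Pads are 22 mm wide; open, the fingers measure 114 mm over their backs; the gripper's body (76 mm by 85 mm) begins 54 mm behind the grasp point. The pads swing forward as they close: fully open they stand 13 mm farther back than shut.
Start: joints at [-1.177, 0.213, -0.034, 1.323, 0, 1.571], TCP at [0.192, -0.462, 0.231] pointing down, gripper open.
Joint ranges: [-2.98, 2.98], [-0.74, 1.72], [-1.14, 1.35], [-2.1, 2.04], [-1.57, 1.44], [-3.14, 3.14]. Speed limits (rad/s): [1.89, 1.89, 2.39, 2.57, 3.14, 3.14].

INTERFACE

Orientations are given as a rotation vector (axis times angle).
In Python, from cell import r, viewer, ticket gives the robot as it stands. The module is installed in compiled form; this text tells all that it offers.
- The arm moves only by the tool carry_out, never from a script. Its argument "steps" is a list of rows, each a list of 2 entries, a list of its own where there are three numbers: the shift along the world's x, y, z in m, then the turn, a rotation vector about the world's x, y, z in rad. In form: [[[dx, dy, dz], [ax, ay, az]], ...]. A call has 1 to 8 rows; each row shifts and turns the commanded pose from where the row before left it; what a row does not reach is not made up. A row lasts 1/8 s, in which the tool goes at most 62.5 mm and 10.7 degrees, less where a joint would pass 70% of its speed; a pose out of reach is approached as far as the arm can. A call is refused whole if a number of a shift passes 0.0625 or a number of a turn 0.188, either way. A call with a gripper value outside its range is refused whole. "grip" is the finger opening in m, from 0 to 0.0854, set as the call begins (left out, the last holds). The fingers move at their own pace and stop on an object; "squeeze" is the grip in N (left out, the last holds). Time passes only in rows, so rows that do not move let the fingers close. It gives the time, the measured TCP pose, the force, the opening and the grip force at its end, in the units of the state.
- r.sense(): the state, without advancing time (a new reading comes with each control period).
- viewer.capture(name): name is "scene" or "top" or "wrist"; returns a dict with "pixels" (480x640x3 uint8, red, green, blue), "depth" (480x640 float32, m along the optical axis (not along the pixel's ray), 0 where there is no reading), "vertical_fov" (degrees; the focal length in pixels is half the picture's height over the tangent of half this angle, whatever the lens; pixels are square), "cx", "cy" (the principal point, pixels), "origin" and "rotation" of the camera in the world; the wrist camera has in their place "T_tool_cam" (4x4, takes a point from camera to tool coordinates, whose origin is the TCP and whose axes are the flange's). Camera axes: x right, y down, z forward; pixel columns grow to the right and rows downward; lengths in m; the calibration is good to about 2 mm. A picture is of the moment at which its call begins: read the wrist's pose just before it.
- ticket.job_done(): hands the job in; it is judged then, once.
The state is a dict: "time_s": time; "joint_pos": joint angles; "dq": joint speeds; "joint_efforts": joint torques, N m; "eef_pos": TCP position; "orientation": TCP orientation; "contact_force": force on the tool from outside, world axes, zero at the start; "moment": the same for the moment, N m; "grip_width": finger opening in m; "grasp_force": force on a finger pad.
Only numpy, scipy, OpenCV 4.12 (cv2) and the standard library are available. Lean on these libraries where they do the work, as an engineer would, in place of code of your own. Each camera call takes 0.05 s, during which the arm holds its last target. There are 200 camera calls.

## Working session

There is one attempt and no reset: what is moved stays moved. The work goes in short steps, Python scripts to look and compute and a tool call to move; the robot and the scene stay as the last step left them, time stands still between calls to the robot, and variables do not carry over. Pictures are saved under pics/ and viewed, at most 14 in all, crops included, and the job is handed in when it is done.

Besides the shell and the picture viewer there is one more tool, called after ">>>" as name([rows], argument=value, ...), one row to a line, values as JSON. carry_out: Moves the arm, as the interface text tells. Its arguments: {"type":"object","properties":{"steps":{"type":"array","items":{"type":"array"}},"grip":{"type":"number"},"squeeze":{"type":"number"}},"required":["steps"]}

```bash
mkdir -p pics; cat > h.py <<'E'
import numpy as np, cv2
from cell import r, viewer, ticket
from scipy.spatial.transform import Rotation as R
def cap(name):
    s=r.sense(); c=viewer.capture(name)
    if 'T_tool_cam' in c:
        T=np.eye(4); T[:3,:3]=R.from_rotvec(s['orientation']).as_matrix(); T[:3,3]=s['eef_pos']
        M=T@np.array(c['T_tool_cam']); c['origin']=M[:3,3]; c['rotation']=M[:3,:3]
    c['origin']=np.array(c['origin']); c['rotation']=np.array(c['rotation'])
    c['f']=240/np.tan(np.radians(c['vertical_fov'])/2)
    return c
def save(c,n): cv2.imwrite('pics/'+n,c['pixels'][:,:,::-1])
def onplane(c,u,v,z):
    d=c['rotation']@np.array([(u-c['cx'])/c['f'],(v-c['cy'])/c['f'],1.])
    return c['origin']+d*(z-c['origin'][2])/d[2]
def cloud(c):
    v,u=np.mgrid[:480,:640]; d=c['depth']
    P=np.stack([(u-c['cx'])/c['f']*d,(v-c['cy'])/c['f']*d,d],-1)
    return P@c['rotation'].T+c['origin']
E
python3 - <<'E'
from h import *
for n in ['scene','top']:
    c=cap(n); save(c,n+'0.png'); print(n,c['origin'],c['rotation'][:,2],c['f'])
    np.savez('/tmp/'+n,**c)
s=r.sense(); print(s)
E
```

```text
Traceback (most recent call last):
IndexError: too many indices for array: array is 1-dimensional, but 2 were indexed
```

```bash
sed -i "s/c\['rotation'\]=np.array(c\['rotation'\])/c['rotation']=np.array(c['rotation']); c['rotation']=R.from_rotvec(c['rotation']).as_matrix() if c['rotation'].ndim==1 else c['rotation']/" h.py
python3 - <<'E'
from h import *
for n in ['scene','top']:
    c=cap(n); save(c,n+'0.png'); print(n,c['origin'],c['rotation'],c['f'])
    np.savez('/tmp/'+n,**c)
s=r.sense(); print(s)
E
```

```text
scene [ 0.88784601 -0.53098124  1.02538249] [[ 0.81617499  0.48118626 -0.31987211]
 [ 0.57768094 -0.66808953  0.4689788 ]
 [ 0.01196294 -0.56755279 -0.8232501 ]] 580.4530457428248
top [ 0.45727665 -0.00691941  0.9548934 ] [[ 0.02841168 -0.99784908  0.05907619]
 [-0.9995768  -0.02873068 -0.00455732]
 [ 0.00624481 -0.05892171 -0.99824307]] 530.1109223281604
{'time_s': 0.15, 'joint_pos': array([-1.17696374e+00,  2.13213290e-01, -3.48807402e-02,  1.32348347e+00,
       -6.14056266e-06,  1.57076873e+00]), 'dq': array([ 0.00105143, -0.00108051,  0.00121896, -0.0002669 , -0.00066067,
       -0.00162291]), 'joint_efforts': array([ 3.68684210e-03, -6.86404753e+01,  4.87250054e+01,  1.29685854e-02,
        1.42108347e-04,  8.91071835e-06]), 'eef_pos': array([ 0.19176931, -0.46149687,  0.23095833]), 'orientation': array([-3.08012140e+00, -6.14533380e-01,  2.49450868e-04]), 'contact_force': array([-0.52222015, -0.31497631, -0.53468201]), 'moment': array([ 0.05043923,  0.02271477, -0.04482697]), 'grasp_force': 0.0, 'grip_width': 0.08519142682883966}
```

View pics/scene0.png

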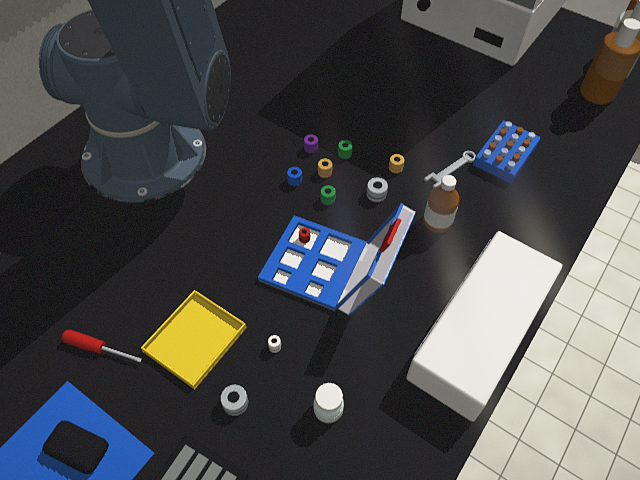

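View pics/top0.png

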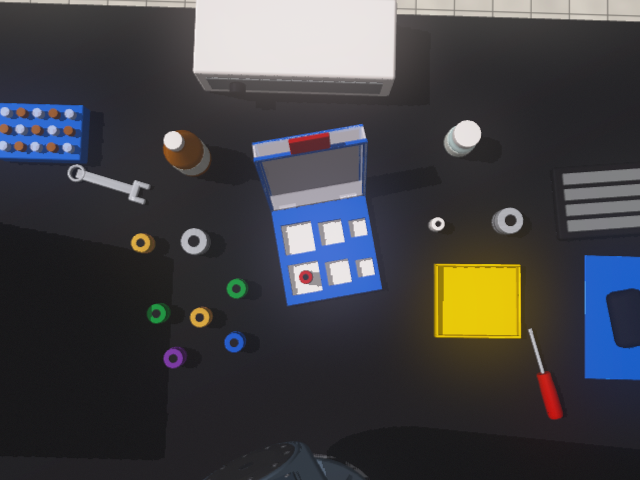

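```bash
cat >> h.py <<'E'
HSV={'red':[((0,120,50),(8,255,255)),((172,120,50),(180,255,255))],'blue':[((100,120,60),(125,255,255))],
 'brass':[((12,90,90),(24,220,255))],'grey':[((0,0,90),(180,45,255))],'yellow':[((22,200,80),(32,255,255))]}
def mask(c,col):
    h=cv2.cvtColor(c['pixels'],cv2.COLOR_RGB2HSV); m=0
    for a,b in HSV[col]: m=m|cv2.inRange(h,np.array(a),np.array(b))
    return m
def rings(c,col,amin=60,amax=3000):
    "outer blobs with (u,v) centre, area, hole centre (or None)"
    cs,hi=cv2.findContours(mask(c,col),cv2.RETR_CCOMP,cv2.CHAIN_APPROX_NONE); out=[]
    for i,k in enumerate(cs):
        if hi[0][i][3]>=0: continue
        a=cv2.contourArea(k)
        if not amin<a<amax: continue
        j=hi[0][i][2]; hole=None; best=0
        while j>=0:
            ah=cv2.contourArea(cs[j])
            if ah>max(best,4):
                best=ah; hole=cs[j].reshape(-1,2).mean(0)
            j=hi[0][j][0]
        (u,v),_=cv2.minEnclosingCircle(k)
        out.append((np.array([u,v]),a,hole,best))
    return out
def ray(c,p):
    d=c['rotation']@np.array([(p[0]-c['cx'])/c['f'],(p[1]-c['cy'])/c['f'],1.]); return c['origin'],d/np.linalg.norm(d)
def tri(l):
    A=0;b=0
    for o,d in l:
        P=np.eye(3)-np.outer(d,d); A=A+P; b=b+P@o
    return np.linalg.solve(A,b)
E
python3 - <<'E'
from h import *
C={n:dict(np.load('/tmp/%s.npz'%n)) for n in ['scene','top']}
S,T=C['scene'],C['top']
for col in ['brass','grey','red']:
    rt=[x for x in rings(T,col,30)]; rs=[x for x in rings(S,col,30)]
    for t in rt:
        p=t[2] if t[2] is not None else t[0]
        g=onplane(T,*p,.03)
        best=None
        for s in rs:
            q=s[2] if s[2] is not None else s[0]
            a=ray(T,p);b=ray(S,q); X=tri([a,b]); e=np.linalg.norm(np.cross(X-a[0],a[1]))
            if e<.006 and -.01<X[2]<.2 and (best is None or e<best[0]): best=(e,X.round(4),q.round(0),s[1])
        print(col,p.round(1),t[1],round(t[3]),g.round(3)[:2],best)
m=mask(T,'blue')
cs,hi=cv2.findContours(m,cv2.RETR_CCOMP,cv2.CHAIN_APPROX_NONE)
for i,k in enumerate(cs):
    a=cv2.contourArea(k)
    if a<80: continue
    rc=cv2.minAreaRect(k); print('blue',hi[0][i][3],a,np.round(rc[0],1),np.round(rc[1],1),round(rc[2],1),onplane(T,*rc[0],.015).round(4)[:2])
k=max(cv2.findContours(mask(T,'yellow'),0,1)[0],key=cv2.contourArea); rc=cv2.minAreaRect(k)
print('tray',rc,onplane(T,*rc[0],.018))
E
```

```text
brass [199.  317.1] 301.0 58 [0.38  0.204] (np.float64(0.00021825890383675838), array([0.3797, 0.2046, 0.0257]), array([325., 163.]), 207.0)
brass [140.2 242.7] 288.0 56 [0.506 0.312] (np.float64(1.495989716396597e-05), array([0.5065, 0.3129, 0.0265]), array([397., 159.]), 214.0)
brass [175.  154.5] 245.0 0 [0.664 0.258] (np.float64(0.0007921816494354532), array([0.6592, 0.2522, 0.0527]), array([445., 199.]), 210.0)
brass [ 50.5 146.5] 35.0 0 [0.671 0.478] None
brass [ 18.5 145.5] 36.0 0 [0.671 0.534] None
brass [183.5 132.5] 53.5 0 [0.703 0.245] None
brass [ 65.7 130.7] 35.5 6 [0.7   0.452] None
grey [536.5 350. ] 137.0 0 [ 0.34  -0.382] (np.float64(9.687128747048093e-05), array([ 0.3378, -0.389 ,  0.0125]), array([121., 353.]), 100.0)
grey [305.3 276.7] 827.0 170 [0.455 0.022] (np.float64(0.000685257973434456), array([0.4547, 0.0222, 0.0105]), array([304., 236.]), 218.5)
grey [338.  271.5] 484.5 0 [ 0.466 -0.035] (np.float64(0.00030088445742656425), array([ 0.4659, -0.0355,  0.0072]), array([292., 258.]), 251.0)
grey [364.9 266.6] 245.5 0 [ 0.476 -0.081] (np.float64(0.0005024165582
[... 3236 characters left out ...]
] 45.0 [0.673  0.4826]
blue 31 117.5 [ 35.8 146.8] [13.4 11.3] 45.0 [0.6735 0.5117]
blue 31 129.5 [ 19.8 146.3] [14.1 12. ] 45.0 [0.6736 0.5402]
blue 31 119.0 [ 69.  130.5] [14. 11.] 0.0 [0.7048 0.4541]
blue 31 117.0 [ 52.8 130.8] [13.4 11.3] 45.0 [0.7035 0.4831]
blue 31 127.5 [ 37. 130.] [14. 12.] 0.0 [0.704  0.5113]
blue 31 121.0 [ 21.  129.5] [13.4 12. ] 45.0 [0.704  0.5399]
blue 31 113.5 [ 69.8 114.3] [12.7 10.6] 45.0 [0.7344 0.4544]
blue 31 123.0 [ 53.9 114. ] [14.5 10.9] 38.7 [0.7341 0.4827]
blue 31 118.0 [ 38. 113.] [14.3 10.7] 26.6 [0.735  0.5114]
blue 31 125.0 [ 22. 113.] [14.1 11.3] 45.0 [0.7341 0.54  ]
tray ((477.0, 301.0), (74.0, 86.0), 90.0) [ 0.42108345 -0.28136082  0.018     ]
```

>>> carry_out([
  [[0.026, 0.048, -0.007], [0, 0, 0.074]],
  [[0.026, 0.048, -0.007], [0, 0, 0.074]],
  [[0.026, 0.048, -0.007], [0, 0, 0.074]],
  [[0.026, 0.048, -0.007], [0, 0, 0.074]],
  [[0.026, 0.048, -0.007], [0, 0, 0.074]],
  [[0.026, 0.048, -0.007], [0, 0, 0.074]],
  [[0.026, 0.048, -0.007], [0, 0, 0.074]],
  [[0.026, 0.048, -0.007], [0, 0, 0.074]],
], grip=0.05)

```text
time_s: 1.15
eef_pos: [0.4004, -0.076, 0.1751]
orientation: [2.766, 1.49, 0.0]
contact_force: [1.2, -1.2, -0.2]
grip_width: 0.0499
grasp_force: 0.0
```

>>> carry_out([
  [[0.027, 0.05, -0.0075], [0, 0, 0]],
  [[0.028, 0.05, -0.0075], [0, 0, 0]],
  [[0, 0, 0], [0, 0, 0]],
])

```text
time_s: 1.52
eef_pos: [0.4555, 0.0252, 0.1594]
orientation: [-2.763, -1.492, 0.001]
contact_force: [-0.8, -0.8, 0.3]
grip_width: 0.0502
grasp_force: 0.0
```

```bash
python3 - <<'E'
from h import *
s=r.sense(); print(s['eef_pos'],R.from_rotvec(s['orientation']).as_matrix().round(3),s['grip_width'],s['joint_pos'].round(2))
c=cap('wrist'); save(c,'w1.png'); print(c['origin'],c['f'],c['rotation'].round(2))
for x in rings(c,'red',100,20000): print(x, onplane(c,*(x[2] if x[2] is not None else x[0]),.032))
E
```

```text
[0.45553837 0.02524617 0.15939055] [[ 0.548  0.836 -0.001]
 [ 0.836 -0.548  0.   ]
 [-0.    -0.001 -1.   ]] 0.05024187396493252 [ 0.06  0.15 -0.29  1.13  0.    2.21]
[0.50078492 0.09594453 0.30104864] 377.19536301322165 [[ 0.84 -0.52 -0.18]
 [-0.55 -0.79 -0.27]
 [-0.    0.32 -0.95]]
(array([325.28082275, 232.62329102]), 808.0, array([324.91666667, 237.        ]), 127.0) [0.45554686 0.02338612 0.032     ]
```

View pics/w1.png

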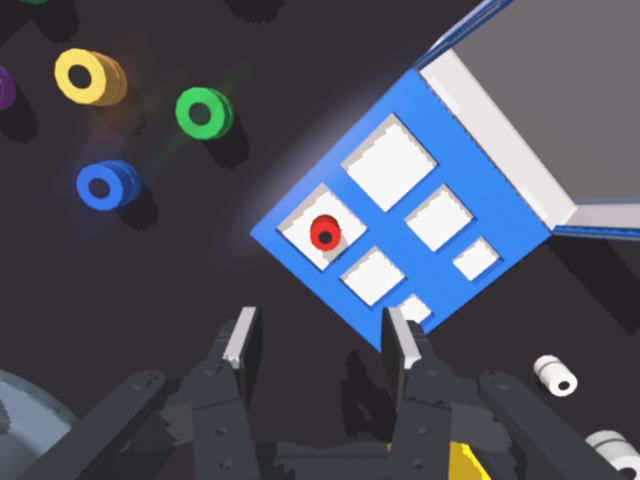

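>>> carry_out([
  [[0, -0.002, -0.045], [0, 0, 0]],
  [[0, 0, -0.045], [0, 0, 0]],
  [[0, 0, -0.03], [0, 0, 0]],
  [[0, 0, -0.015], [0, 0, 0]],
  [[0, 0, -0.007], [0, 0, 0]],
  [[0, 0, 0], [0, 0, 0]],
])

```text
time_s: 2.33
eef_pos: [0.4547, 0.0197, 0.0185]
orientation: [2.768, 1.485, -0.0]
contact_force: [0.7, 0.6, 0.5]
grip_width: 0.05
grasp_force: 0.0
```

>>> carry_out([
  [[0, 0, 0], [0, 0, 0]],
  [[0, 0, 0], [0, 0, 0]],
  [[0, 0, 0], [0, 0, 0]],
  [[0, 0, 0], [0, 0, 0]],
], grip=0.01, squeeze=30)

```text
time_s: 2.82
eef_pos: [0.4554, 0.0202, 0.0191]
orientation: [2.767, 1.486, 0.002]
contact_force: [-1.8, -0.9, 7.8]
grip_width: 0.0227
grasp_force: 29.0
```

>>> carry_out([
  [[0, 0, 0.04], [0, 0, 0]],
  [[0, 0, 0.04], [0, 0, 0]],
  [[-0.006, -0.05, 0], [0, 0, 0]],
  [[-0.006, -0.05, 0], [0, 0, 0]],
  [[-0.006, -0.05, 0], [0, 0, 0]],
  [[-0.006, -0.05, 0], [0, 0, 0]],
  [[-0.006, -0.05, 0], [0, 0, 0]],
  [[-0.006, -0.05, 0], [0, 0, 0]],
])

```text
time_s: 3.82
eef_pos: [0.4186, -0.2815, 0.0989]
orientation: [2.767, 1.486, 0.001]
contact_force: [0.5, -0.3, 0.1]
grip_width: 0.0226
grasp_force: 29.6
```

>>> carry_out([
  [[0, 0, -0.04], [0, 0, 0]],
  [[0, 0, -0.025], [0, 0, 0]],
  [[0, 0, -0.01], [0, 0, 0]],
  [[0, 0, -0.003], [0, 0, 0]],
  [[0, 0, 0], [0, 0, 0]],
])

```text
time_s: 4.45
eef_pos: [0.4194, -0.2799, 0.0211]
orientation: [2.766, 1.486, 0.001]
contact_force: [1.0, -0.7, 1.3]
grip_width: 0.0226
grasp_force: 29.7
```

>>> carry_out([
  [[0, 0, -0.002], [0, 0, 0]],
  [[0, 0, 0], [0, 0, 0]],
])

```text
time_s: 4.7
eef_pos: [0.4195, -0.2801, 0.0191]
orientation: [2.766, 1.486, 0.001]
contact_force: [0.3, 1.6, 5.4]
grip_width: 0.0226
grasp_force: 30.3
```

>>> carry_out([
  [[0, 0, 0], [0, 0, 0]],
  [[0, 0, 0], [0, 0, 0]],
  [[0, 0, 0.04], [0, 0, 0]],
  [[0, 0, 0.05], [0, 0, 0]],
  [[0.045, 0.024, 0.03], [0, 0, 0]],
  [[0.045, 0.024, 0.02], [0, 0, 0]],
  [[0.046, 0.024, 0], [0, 0, 0]],
  [[0, 0, 0], [0, 0, 0]],
], grip=0.055)

```text
time_s: 5.7
eef_pos: [0.5571, -0.2059, 0.1578]
orientation: [-2.765, -1.491, -0.001]
contact_force: [-0.7, -0.6, -0.2]
grip_width: 0.055
grasp_force: 0.0
```

```bash
cat > look.py <<'E'
import sys
from h import *
col,z,n=sys.argv[1],float(sys.argv[2]),sys.argv[3]
s=r.sense(); print(s['time_s'],s['eef_pos'].round(4),s['grip_width'])
c=cap('wrist'); save(c,n+'.png')
for x in rings(c,col,150,20000):
    if x[2] is None: continue
    print(x[0].round(0),x[1],round(x[3]), 'hole@',onplane(c,*x[2],z).round(4))
for x in rings(cap('top'),'red',40,3000): print('top red',x[0].round(0),x[1],round(x[3]))
E
python3 look.py grey .028 w2
```

```text
5.7 [ 0.5571 -0.2059  0.1578] 0.054997437207259144
[411. 338.] 1019.0 6 hole@ [ 0.5799 -0.3041  0.028 ]
[322. 231.] 957.0 130 hole@ [ 0.5555 -0.2066  0.028 ]
top red [310. 143.] 543.0 0
```

View pics/w2.png

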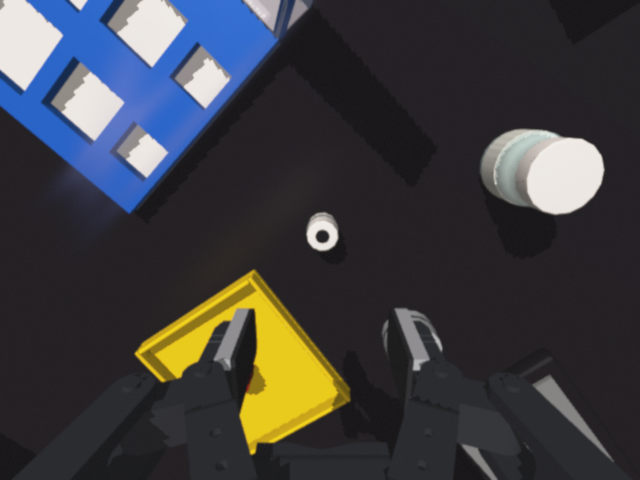

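>>> carry_out([
  [[-0.0015, -0.001, -0.045], [0, 0, 0]],
  [[0, 0, -0.045], [0, 0, 0]],
  [[0, 0, -0.03], [0, 0, 0]],
  [[0, 0, -0.015], [0, 0, 0]],
  [[0, 0, -0.007], [0, 0, 0]],
  [[0, 0, 0], [0, 0, 0]],
])

```text
time_s: 6.55
eef_pos: [0.5535, -0.2091, 0.0169]
orientation: [2.767, 1.486, 0.001]
contact_force: [-0.4, -0.3, -0.2]
grip_width: 0.0551
grasp_force: 0.0
```

>>> carry_out([
  [[0, 0, 0], [0, 0, 0]],
  [[0, 0, 0], [0, 0, 0]],
  [[0, 0, 0], [0, 0, 0]],
  [[0, 0, 0], [0, 0, 0]],
], grip=0.01)

```text
time_s: 7.05
eef_pos: [0.5539, -0.2089, 0.0173]
orientation: [2.767, 1.486, 0.001]
contact_force: [-0.9, 0.7, 6.9]
grip_width: 0.0217
grasp_force: 29.0
```

```bash
python3 - <<'E'
from h import *
s=r.sense(); print(s['eef_pos'],s['grip_width'],s['contact_force'])
c=cap('top'); save(c,'t2.png')
E
```

```text
[ 0.55391627 -0.20890581  0.01727203] 0.021719812781914635 [-0.8905482   0.66141838  6.852008  ]
```

View pics/t2.png

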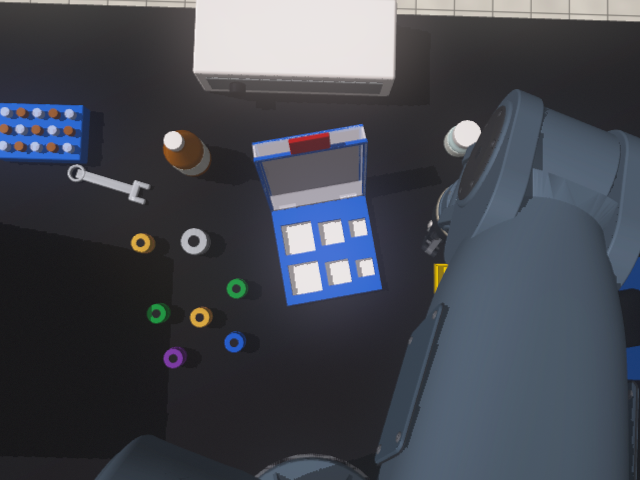

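>>> carry_out([
  [[0, 0, 0.05], [0, 0, 0]],
  [[0, 0, 0.06], [0, 0, 0]],
  [[-0.027, 0.041, 0], [0, 0, 0]],
  [[-0.027, 0.041, 0], [0, 0, 0]],
  [[-0.026, 0.042, 0], [0, 0, 0]],
  [[0, 0, 0], [0, 0, 0]],
])

```text
time_s: 7.85
eef_pos: [0.472, -0.0827, 0.1269]
orientation: [-2.766, -1.49, -0.001]
contact_force: [0.7, -0.6, 0.0]
grip_width: 0.0225
grasp_force: 29.7
```

```bash
cat > wells.py <<'E'
import sys
from h import *
s=r.sense(); print(s['time_s'],s['eef_pos'].round(4),s['grip_width'])
c=cap('wrist'); save(c,sys.argv[1]+'.png')
cs,hi=cv2.findContours(mask(c,'blue'),cv2.RETR_CCOMP,cv2.CHAIN_APPROX_NONE)
for i,k in enumerate(cs):
    if hi[0][i][3]<0 or cv2.contourArea(k)<300: continue
    q=np.array([onplane(c,*p,.015)[:2] for p in k.reshape(-1,2)],np.float32)
    rc=cv2.minAreaRect(q*1000); print('well',np.round(rc[0],1),np.round(rc[1],1),round(rc[2],1))
col=sys.argv[2:3] 
if col:
  for x in rings(c,col[0],150,20000):
    if x[2] is not None: print(x[0].round(0),x[1], 'hole@',onplane(c,*x[2],float(sys.argv[3])).round(4))
E
python3 wells.py w3 grey .135
```

```text
7.85 [ 0.472  -0.0827  0.1269] 0.022502056327026856
well [476.3 -79.7] [30.1 29.9] 11.7
well [466.2 -33.3] [43.  41.7] 11.7
well [545.1 -65.6] [31.8 29.7] 11.8
well [454.5  23.5] [55.6 53. ] 11.6
well [535.6 -19. ] [42.7 41.6] 11.7
[585. 424.] 2930.0 hole@ [ 0.5439 -0.1927  0.135 ]
[567. 402.] 441.5 hole@ [ 0.5324 -0.1687  0.135 ]
[321. 316.] 3568.5 hole@ [ 0.4717 -0.0808  0.135 ]
```

View pics/w3.png

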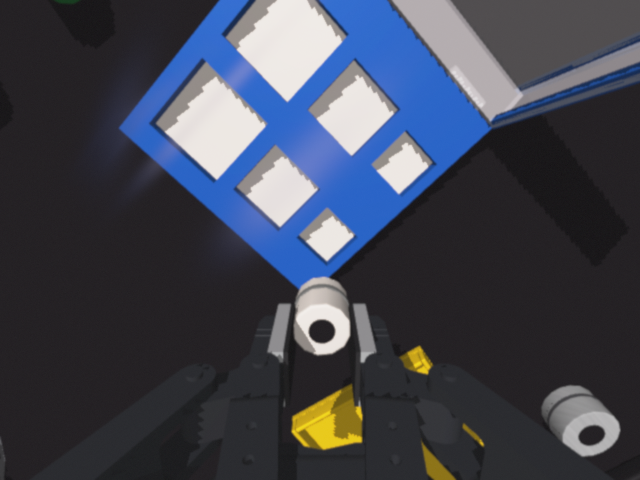

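>>> carry_out([
  [[0.004, -0.0005, -0.03], [0, 0, 0]],
  [[0, 0, -0.035], [0, 0, 0]],
  [[0, 0, -0.02], [0, 0, 0]],
  [[0, 0, -0.01], [0, 0, 0]],
  [[0, 0, -0.005], [0, 0, 0]],
  [[0, 0, -0.004], [0, 0, 0]],
  [[0, 0, 0], [0, 0, 0]],
])

```text
time_s: 8.78
eef_pos: [0.4776, -0.0853, 0.0226]
orientation: [2.767, 1.486, 0.001]
contact_force: [-0.1, 0.0, -0.0]
grip_width: 0.0223
grasp_force: 29.7
```

>>> carry_out([
  [[-0.0025, 0.002, -0.001], [0, 0, 0]],
  [[0, 0, 0], [0, 0, 0]],
])

```text
time_s: 9.02
eef_pos: [0.4747, -0.0831, 0.0215]
orientation: [2.767, 1.487, 0.0]
contact_force: [0.8, -0.0, -0.8]
grip_width: 0.0227
grasp_force: 29.7
```

>>> carry_out([
  [[0, 0, 0], [0, 0, 0]],
  [[0, 0, 0], [0, 0, 0]],
  [[0, 0, 0.03], [0, 0, 0]],
  [[0, 0, 0.06], [0, 0, 0]],
  [[0, 0, 0.045], [0, 0, 0]],
  [[0, 0, 0], [0, 0, 0]],
  [[0, 0, 0], [0, 0, 0]],
], grip=0.04)

```text
time_s: 9.9
eef_pos: [0.4747, -0.0832, 0.1559]
orientation: [-2.767, -1.486, 0.0]
contact_force: [-0.8, -0.5, -0.9]
grip_width: 0.0399
grasp_force: 0.0
```

```bash
python3 wells.py w4 grey .032; python3 - <<'E'
from h import *
T=cap('top'); S=cap('scene')
for n,c in [('T',T),('S',S)]:
  for col in ['brass','grey','red']:
    for x in rings(c,col,60,900):
        if x[2] is not None: print(n,col,x[0].round(),x[1],onplane(c,*x[2],.03).round(4)[:2])
E
```

```text
9.9 [ 0.4747 -0.0832  0.1559] 0.03992528650407599
well [475.2 -80.9] [33.5 31.6] 11.9
well [466.4 -33.4] [43.5 42.2] 11.4
well [545.2 -65.9] [31.9 30. ] 11.9
well [454.5  23.5] [55.1 53.4] 11.6
well [535.7 -19.4] [42.9 42.4] 11.6
[558. 395.] 2709.5 hole@ [ 0.5646 -0.3318  0.032 ]
[323. 225.] 1297.0 hole@ [ 0.4751 -0.0799  0.032 ]
T brass [200. 316.] 300.0 [0.3803 0.2038]
T brass [142. 242.] 288.0 [0.5063 0.3117]
T grey [193. 241.] 517.5 [0.5122 0.2194]
T grey [190. 164.] 139.0 [0.6387 0.2213]
S brass [324. 167.] 210.0 [0.3818 0.2013]
S brass [396. 163.] 211.5 [0.5079 0.31  ]
S grey [235. 399.] 550.5 [ 0.5657 -0.3351]
S grey [282. 275.] 168.5 [ 0.4759 -0.0819]
S grey [377. 187.] 293.0 [0.5129 0.2184]
S grey [450. 166.] 570.0 [0.6388 0.421 ]
S red [194. 332.] 143.0 [ 0.4206 -0.2792]
```

>>> carry_out([
  [[0.018, -0.05, 0], [0, 0, 0]],
  [[0.018, -0.05, 0], [0, 0, 0]],
  [[0.018, -0.05, 0], [0, 0, 0]],
  [[0.018, -0.05, 0], [0, 0, 0]],
  [[0.018, -0.05, 0], [0, 0, 0]],
  [[0, 0, 0], [0, 0, 0]],
  [[0, 0, 0], [0, 0, 0]],
  [[0, 0, 0], [0, 0, 0]],
], grip=0.072)

```text
time_s: 11.05
eef_pos: [0.5647, -0.3322, 0.1563]
orientation: [-2.767, -1.488, 0.0]
contact_force: [0.5, 0.3, 0.2]
grip_width: 0.072
grasp_force: 0.0
```

```bash
python3 look.py grey .032 w5
```

```text
11.05 [ 0.5647 -0.3322  0.1563] 0.07202466778468693
[324. 231.] 3207.0 548 hole@ [ 0.5649 -0.3326  0.032 ]
top red [310. 143.] 545.0 0
```

Dead on. Descend, grip, lift.

>>> carry_out([
  [[0, 0, -0.045], [0, 0, 0]],
  [[0, 0, -0.045], [0, 0, 0]],
  [[0, 0, -0.03], [0, 0, 0]],
  [[0, 0, -0.015], [0, 0, 0]],
  [[0, 0, -0.007], [0, 0, 0]],
  [[0, 0, 0], [0, 0, 0]],
])

```text
time_s: 11.9
eef_pos: [0.5652, -0.3333, 0.015]
orientation: [2.767, 1.486, 0.001]
contact_force: [-0.4, -0.5, 0.1]
grip_width: 0.072
grasp_force: 0.0
```

>>> carry_out([
  [[0, 0, 0], [0, 0, 0]],
  [[0, 0, 0], [0, 0, 0]],
  [[0, 0, 0], [0, 0, 0]],
  [[0, 0, 0], [0, 0, 0]],
], grip=0.03, squeeze=40)

```text
time_s: 12.4
eef_pos: [0.5655, -0.3336, 0.0157]
orientation: [2.766, 1.486, 0.002]
contact_force: [-0.7, 0.3, 7.4]
grip_width: 0.0447
grasp_force: 39.8
```

>>> carry_out([
  [[0, 0, 0.04], [0, 0, 0]],
  [[0, 0, 0.05], [0, 0, 0]],
  [[-0.02, 0.05, 0], [0, 0, 0]],
  [[-0.02, 0.05, 0], [0, 0, 0]],
  [[-0.02, 0.05, 0], [0, 0, 0]],
  [[-0.02, 0.05, 0], [0, 0, 0]],
  [[0.009, 0.043, 0], [0, 0, 0]],
  [[0.009, 0.043, 0], [0, 0, 0]],
])

```text
time_s: 13.4
eef_pos: [0.5029, -0.0459, 0.1051]
orientation: [2.767, 1.486, 0.002]
contact_force: [1.0, -0.7, -2.7]
grip_width: 0.0441
grasp_force: 42.6
```

>>> carry_out([
  [[0.01, 0.042, 0], [0, 0, 0]],
  [[0.0105, 0.0425, 0], [0, 0, 0]],
  [[0, 0, -0.03], [0, 0, 0]],
  [[0, 0, 0], [0, 0, 0]],
  [[0, 0, 0], [0, 0, 0]],
  [[0, 0, 0], [0, 0, 0]],
])

```text
time_s: 14.15
eef_pos: [0.5239, 0.0369, 0.0754]
orientation: [2.768, 1.485, 0.002]
contact_force: [0.5, -0.4, -1.7]
grip_width: 0.0439
grasp_force: 42.5
```

```bash
python3 wells.py w6 grey .0785
```

```text
14.15 [0.5239 0.0369 0.0754] 0.04390699922019081
[321. 311.] 19283.0 hole@ [0.5185 0.0309 0.0785]
```

View pics/w6.png

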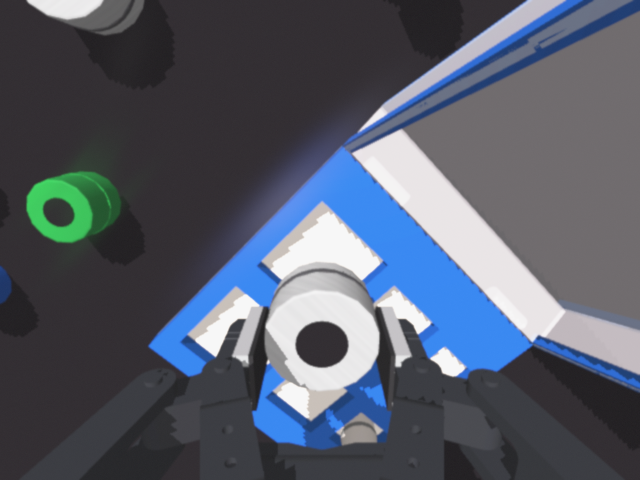

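>>> carry_out([
  [[0, 0, -0.025], [0, 0, 0]],
  [[0, 0, -0.015], [0, 0, 0]],
  [[0, 0, -0.008], [0, 0, 0]],
  [[0, 0, -0.004], [0, 0, 0]],
  [[0, 0, -0.002], [0, 0, 0]],
  [[0, 0, 0], [0, 0, 0]],
])

```text
time_s: 14.95
eef_pos: [0.5235, 0.0373, 0.0206]
orientation: [2.767, 1.487, 0.0]
contact_force: [-0.1, -0.0, -2.4]
grip_width: 0.0441
grasp_force: 42.7
```

>>> carry_out([
  [[0, 0, 0], [0, 0, 0]],
  [[0, 0, 0], [0, 0, 0]],
  [[0, 0, 0.03], [0, 0, 0]],
  [[0, 0, 0.055], [0, 0, 0]],
  [[-0.003, 0.045, 0.05], [0, 0, 0]],
  [[-0.003, 0.045, 0], [0, 0, 0]],
  [[-0.003, 0.045, 0], [0, 0, 0]],
  [[-0.002, 0.046, 0], [0, 0, 0]],
], grip=0.06)

```text
time_s: 15.95
eef_pos: [0.5124, 0.2165, 0.1522]
orientation: [2.768, 1.486, 0.001]
contact_force: [0.7, 0.4, 0.8]
grip_width: 0.06
grasp_force: 0.0
```

>>> carry_out([
  [[0, 0, 0], [0, 0, 0]],
  [[0, 0, 0], [0, 0, 0]],
  [[0, 0, 0], [0, 0, 0]],
], grip=0.072)

```text
time_s: 16.32
eef_pos: [0.5127, 0.2141, 0.1518]
orientation: [2.768, 1.485, 0.0]
contact_force: [0.5, 0.2, -0.2]
grip_width: 0.072
grasp_force: 0.0
```

```bash
python3 look.py grey .032 w7; python3 - <<'E'
from h import *
c=cap('scene')
for col in ['brass','grey']:
    for x in rings(c,col,60,900):
        if x[2] is not None: print(col,x[0].round(),x[1],onplane(c,*x[2],.032).round(4)[:2])
c=cap('wrist')
for x in rings(c,'brass',150,9000):
        if x[2] is not None: print('w brass',onplane(c,*x[2],.030).round(4)[:2])
E
```

```text
16.325 [0.5127 0.2141 0.1518] 0.07204157330911332
[554. 342.] 5578.0 6 hole@ [0.6725 0.0163 0.032 ]
[318. 226.] 3402.5 559 hole@ [0.5125 0.2203 0.032 ]
top red [549. 395.] 670.0 0
top red [477. 302.] 101.0 39
top red [310. 143.] 545.0 0
brass [448. 199.] 184.0 [0.6577 0.2745]
brass [324. 167.] 209.5 [0.3828 0.1998]
grey [282. 275.] 177.5 [ 0.4763 -0.0829]
grey [336. 246.] 403.0 [0.5216 0.0375]
grey [377. 187.] 294.0 [0.5136 0.2169]
grey [450. 166.] 569.0 [0.6419 0.419 ]
w brass [0.407  0.2153]
w brass [0.5069 0.3131]
w brass [0.5076 0.3136]
```

>>> carry_out([
  [[0, 0.0055, -0.045], [0, 0, 0]],
  [[0, 0, -0.045], [0, 0, 0]],
  [[0, 0, -0.025], [0, 0, 0]],
  [[0, 0, -0.014], [0, 0, 0]],
  [[0, 0, -0.007], [0, 0, 0]],
  [[0, 0, 0], [0, 0, 0]],
])

```text
time_s: 17.27
eef_pos: [0.5129, 0.2206, 0.0161]
orientation: [2.768, 1.486, 0.001]
contact_force: [-1.1, -1.0, -0.6]
grip_width: 0.0719
grasp_force: 0.0
```

>>> carry_out([
  [[0, 0, 0], [0, 0, 0]],
  [[0, 0, 0], [0, 0, 0]],
  [[0, 0, 0], [0, 0, 0]],
  [[0, 0, 0], [0, 0, 0]],
], grip=0.03)

```text
time_s: 17.77
eef_pos: [0.5132, 0.2208, 0.0169]
orientation: [2.767, 1.486, 0.003]
contact_force: [-2.2, -1.0, 9.1]
grip_width: 0.044
grasp_force: 39.5
```

>>> carry_out([
  [[0, 0, 0.04], [0, 0, 0]],
  [[0, 0, 0.04], [0, 0, 0]],
  [[-0.0148, -0.049, 0], [0, 0, 0]],
  [[-0.0148, -0.049, 0], [0, 0, 0]],
  [[-0.0148, -0.049, 0], [0, 0, 0]],
  [[-0.0146, -0.0495, 0], [0, 0, 0]],
  [[0, 0, -0.02], [0, 0, 0]],
  [[0, 0, -0.02], [0, 0, 0]],
])

```text
time_s: 18.77
eef_pos: [0.4538, 0.0234, 0.0559]
orientation: [2.768, 1.484, 0.002]
contact_force: [-0.3, 0.1, -2.3]
grip_width: 0.0443
grasp_force: 42.6
```

>>> carry_out([
  [[0, 0, -0.01], [0, 0, 0]],
  [[0, 0, 0], [0, 0, 0]],
  [[0, 0, 0], [0, 0, 0]],
])

```text
time_s: 19.15
eef_pos: [0.454, 0.0242, 0.0464]
orientation: [2.767, 1.487, 0.001]
contact_force: [-0.3, -0.4, -2.1]
grip_width: 0.0445
grasp_force: 42.6
```

>>> carry_out([
  [[0, 0, -0.012], [0, 0, 0]],
  [[0, 0, -0.008], [0, 0, 0]],
  [[0, 0, -0.004], [0, 0, 0]],
  [[0, 0, -0.001], [0, 0, 0]],
  [[0, 0, 0], [0, 0, 0]],
])

```text
time_s: 19.77
eef_pos: [0.4532, 0.024, 0.0209]
orientation: [-2.767, -1.486, 0.001]
contact_force: [-6.5, -0.8, 10.4]
grip_width: 0.0443
grasp_force: 43.8
```

>>> carry_out([
  [[0, 0, 0], [0, 0, 0]],
  [[0, 0, 0], [0, 0, 0]],
  [[0, 0, 0.03], [0, 0, 0]],
  [[0, 0, 0.06], [0, 0, 0]],
  [[-0.018, 0.045, 0.045], [0, 0, 0]],
  [[-0.018, 0.045, 0], [0, 0, 0]],
  [[-0.019, 0.045, 0], [0, 0, 0]],
  [[-0.019, 0.045, 0], [0, 0, 0]],
], grip=0.06)

```text
time_s: 20.78
eef_pos: [0.3799, 0.203, 0.1534]
orientation: [-2.768, -1.486, -0.001]
contact_force: [0.8, 0.3, 0.0]
grip_width: 0.06
grasp_force: 0.0
```

>>> carry_out([
  [[0, 0, 0], [0, 0, 0]],
  [[0, 0, 0], [0, 0, 0]],
  [[0, 0, 0], [0, 0, 0]],
])

```text
time_s: 21.15
eef_pos: [0.381, 0.2008, 0.1532]
orientation: [2.769, 1.485, -0.0]
contact_force: [0.0, -0.0, -0.2]
grip_width: 0.0598
grasp_force: 0.0
```

```bash
python3 look.py brass .030 w8; python3 - <<'E'
from h import *
c=cap('scene')
for n in ['scene','top']:
  c=cap(n)
  for col in ['brass','grey']:
    for x in rings(c,col,60,900):
        if x[2] is not None: print(n,col,x[0].round(),x[1],onplane(c,*x[2],.032).round(4)[:2])
E
```

```text
21.15 [0.381  0.2008 0.1532] 0.059778666268786716
[320. 233.] 305.0 274 hole@ [0.3804 0.205  0.03  ]
[319. 228.] 1938.0 1688 hole@ [0.3812 0.2069 0.03  ]
[388.   0.] 480.0 24 hole@ [0.4864 0.3058 0.03  ]
top red [549. 395.] 670.5 0
top red [310. 143.] 543.0 0
scene brass [448. 199.] 215.0 [0.6654 0.2559]
scene brass [324. 167.] 209.5 [0.3828 0.1998]
scene brass [396. 163.] 214.0 [0.5086 0.3083]
scene grey [282. 275.] 170.0 [ 0.4767 -0.0828]
scene grey [335. 248.] 428.0 [0.5223 0.0375]
scene grey [304. 235.] 393.5 [0.4511 0.0231]
scene grey [450. 166.] 572.0 [0.6393 0.4191]
top brass [200. 316.] 250.0 [0.3804 0.2033]
top brass [141. 244.] 287.5 [0.5062 0.311 ]
top grey [304. 278.] 827.0 [0.4512 0.0232]
top grey [365. 267.] 244.5 [ 0.4749 -0.0806]
top grey [298. 238.] 807.5 [0.5227 0.0375]
top grey [107. 181.] 898.5 [0.6267 0.4318]
top grey [190. 164.] 121.0 [0.6398 0.2201]
```

View pics/w8.png

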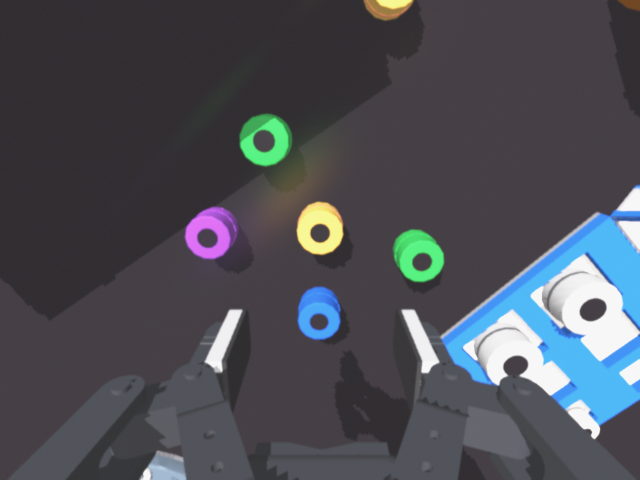

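>>> carry_out([
  [[-0.0005, 0.0035, -0.045], [0, 0, 0]],
  [[0, 0, -0.045], [0, 0, 0]],
  [[0, 0, -0.025], [0, 0, 0]],
  [[0, 0, -0.015], [0, 0, 0]],
  [[0, 0, -0.007], [0, 0, 0]],
  [[0, 0, 0], [0, 0, 0]],
], grip=0.052)

```text
time_s: 22.15
eef_pos: [0.3801, 0.205, 0.0163]
orientation: [2.768, 1.486, -0.0]
contact_force: [0.0, -0.3, -0.0]
grip_width: 0.0525
grasp_force: 0.0
```

>>> carry_out([
  [[0, 0, 0], [0, 0, 0]],
  [[0, 0, 0], [0, 0, 0]],
  [[0, 0, 0], [0, 0, 0]],
  [[0, 0, 0], [0, 0, 0]],
], grip=0.02)

```text
time_s: 22.65
eef_pos: [0.3806, 0.2053, 0.0171]
orientation: [2.768, 1.486, 0.002]
contact_force: [-0.9, -1.3, 7.1]
grip_width: 0.0324
grasp_force: 39.0
```

>>> carry_out([
  [[0, 0, 0.045], [0, 0, 0]],
  [[0, 0, 0.05], [0, 0, 0]],
  [[0.031, -0.045, 0], [0, 0, 0]],
  [[0.031, -0.045, 0], [0, 0, 0]],
  [[0.031, -0.045, 0], [0, 0, 0]],
  [[0.031, -0.045, 0], [0, 0, 0]],
  [[0.031, -0.045, 0], [0, 0, 0]],
  [[0, 0, -0.02], [0, 0, 0]],
])

```text
time_s: 23.65
eef_pos: [0.5378, -0.0229, 0.0924]
orientation: [2.768, 1.48, 0.005]
contact_force: [0.3, 0.0, -1.5]
grip_width: 0.0319
grasp_force: 40.7
```

>>> carry_out([
  [[0, 0, -0.02], [0, 0, 0]],
  [[0, 0, -0.015], [0, 0, 0]],
  [[0, 0, 0], [0, 0, 0]],
  [[0, 0, 0], [0, 0, 0]],
])

```text
time_s: 24.15
eef_pos: [0.5355, -0.0198, 0.057]
orientation: [2.767, 1.487, 0.001]
contact_force: [0.2, 0.4, -1.9]
grip_width: 0.0321
grasp_force: 40.7
```

>>> carry_out([
  [[0, 0, -0.02], [0, 0, 0]],
  [[0, 0, -0.009], [0, 0, 0]],
  [[0, 0, -0.004], [0, 0, 0]],
  [[0, 0, -0.002], [0, 0, 0]],
  [[0, 0, 0], [0, 0, 0]],
])

```text
time_s: 24.78
eef_pos: [0.5353, -0.0199, 0.0216]
orientation: [2.767, 1.486, 0.001]
contact_force: [-0.3, -0.4, -1.1]
grip_width: 0.0319
grasp_force: 40.8
```

>>> carry_out([
  [[0, 0, 0], [0, 0, 0]],
  [[0, 0, 0], [0, 0, 0]],
  [[0, 0, 0.03], [0, 0, 0]],
  [[0, 0, 0.06], [0, 0, 0]],
  [[-0.005, 0.05, 0.042], [0, 0, 0]],
  [[-0.005, 0.055, 0], [0, 0, 0]],
  [[-0.005, 0.055, 0], [0, 0, 0]],
  [[-0.005, 0.055, 0], [0, 0, 0]],
], grip=0.048)

```text
time_s: 25.78
eef_pos: [0.515, 0.1945, 0.1517]
orientation: [2.768, 1.486, 0.001]
contact_force: [1.5, -0.1, -0.7]
grip_width: 0.0482
grasp_force: 0.0
```

>>> carry_out([
  [[-0.005, 0.055, 0], [0, 0, 0]],
  [[-0.004, 0.055, 0], [0, 0, 0]],
  [[0, 0.007, 0], [0, 0, 0]],
  [[0, 0, 0], [0, 0, 0]],
  [[0, 0, 0], [0, 0, 0]],
  [[0, 0, 0], [0, 0, 0]],
], grip=0.054)

```text
time_s: 26.52
eef_pos: [0.5066, 0.3087, 0.1515]
orientation: [2.769, 1.484, 0.0]
contact_force: [0.3, 0.5, 0.7]
grip_width: 0.0538
grasp_force: 0.0
```

```bash
python3 look.py brass .030 w9; python3 - <<'E'
from h import *
for n in ['scene','top']:
  c=cap(n); save(c,n+'9.png')
  for col in ['brass','grey']:
    for x in rings(c,col,60,900):
        if x[2] is not None: print(n,col,x[0].round(),x[1],onplane(c,*x[2],.032).round(4)[:2])
E
```

```text
26.525 [0.5066 0.3087 0.1515] 0.05380833845468682
[320. 232.] 314.5 280 hole@ [0.5069 0.3133 0.03  ]
[320. 227.] 1951.0 1664 hole@ [0.5079 0.3151 0.03  ]
top red [549. 396.] 665.5 0
top red [310. 143.] 543.0 0
scene brass [322. 267.] 256.5 [ 0.5345 -0.0217]
scene brass [449. 199.] 212.0 [0.6538 0.2604]
scene brass [396. 163.] 214.0 [0.5087 0.3081]
scene grey [281. 275.] 160.0 [ 0.4743 -0.0882]
scene grey [336. 246.] 403.5 [0.5223 0.0375]
scene grey [304. 235.] 379.0 [0.4509 0.0233]
scene grey [450. 166.] 570.0 [0.6419 0.419 ]
scene grey [147. 113.] 173.0 [-0.0225  0.0439]
top brass [141. 244.] 287.5 [0.5062 0.311 ]
top brass [331. 233.] 265.0 [ 0.5337 -0.0207]
top grey [305. 277.] 836.5 [0.4513 0.0226]
top grey [365. 267.] 252.5 [ 0.4733 -0.0858]
top grey [298. 238.] 814.5 [0.5226 0.0374]
top grey [107. 181.] 895.5 [0.6267 0.4318]
top grey [189. 159.] 122.0 [0.6527 0.2059]
```

View pics/w9.png

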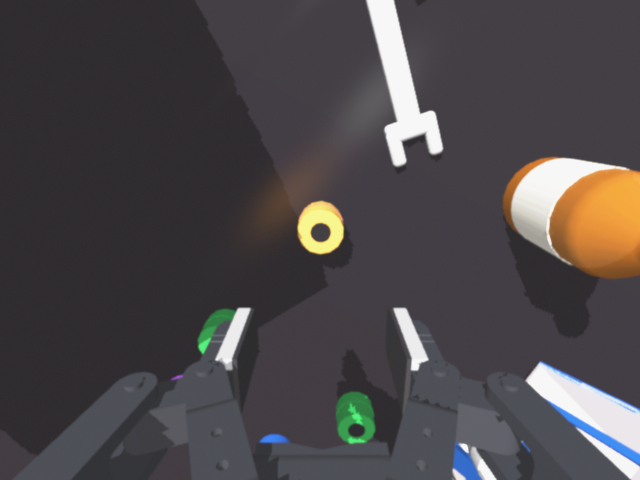

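>>> carry_out([
  [[0, 0.0038, -0.045], [0, 0, 0]],
  [[0, 0, -0.045], [0, 0, 0]],
  [[0, 0, -0.025], [0, 0, 0]],
  [[0, 0, -0.014], [0, 0, 0]],
  [[0, 0, -0.006], [0, 0, 0]],
  [[0, 0, 0], [0, 0, 0]],
])

```text
time_s: 27.48
eef_pos: [0.5066, 0.3137, 0.0168]
orientation: [-2.768, -1.486, -0.001]
contact_force: [-0.1, 0.1, 0.2]
grip_width: 0.0539
grasp_force: 0.0
```

>>> carry_out([
  [[0, 0, 0], [0, 0, 0]],
  [[0, 0, 0], [0, 0, 0]],
  [[0, 0, 0], [0, 0, 0]],
  [[0, 0, 0], [0, 0, 0]],
], grip=0.02)

```text
time_s: 27.98
eef_pos: [0.5069, 0.3139, 0.0175]
orientation: [2.768, 1.486, 0.003]
contact_force: [-0.1, -1.8, 7.9]
grip_width: 0.0321
grasp_force: 39.0
```

```bash
python3 - <<'E'
from h import *
a=cap('top')['pixels'][190:310,260:400]; b=cap('scene')['pixels'][200:320,240:380]
cv2.imwrite('pics/c1.png',cv2.resize(np.hstack([a,b]),None,fx=2.8,fy=2.8,interpolation=cv2.INTER_CUBIC)[:,:,::-1])
E
```

```text
(no output)
```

View pics/c1.png

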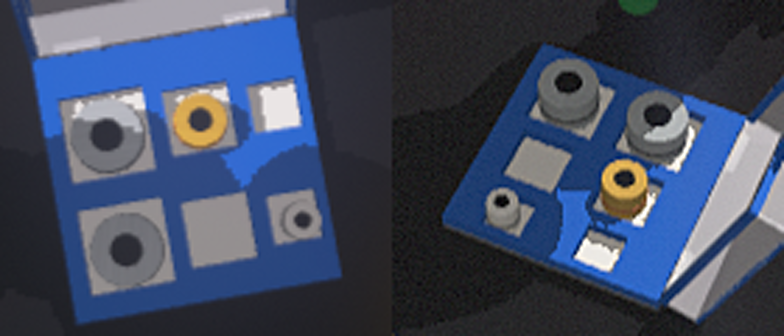

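>>> carry_out([
  [[0, 0, 0.045], [0, 0, 0]],
  [[0, 0, 0.045], [0, 0, 0]],
  [[-0.006, -0.05, 0], [0, 0, 0]],
  [[-0.006, -0.05, 0], [0, 0, 0]],
  [[-0.006, -0.05, 0], [0, 0, 0]],
  [[-0.006, -0.05, 0], [0, 0, 0]],
  [[-0.006, -0.05, 0], [0, 0, 0]],
  [[-0.006, -0.05, 0], [0, 0, 0]],
])

```text
time_s: 29.08
eef_pos: [0.4702, 0.0121, 0.107]
orientation: [2.767, 1.486, 0.002]
contact_force: [0.4, 0.4, -1.1]
grip_width: 0.0321
grasp_force: 40.3
```

>>> carry_out([
  [[-0.005, -0.0475, 0], [0, 0, 0]],
  [[0, 0, -0.03], [0, 0, 0]],
  [[0, 0, -0.02], [0, 0, 0]],
  [[0, 0, 0], [0, 0, 0]],
  [[0, 0, 0], [0, 0, 0]],
  [[0, 0, 0], [0, 0, 0]],
])

```text
time_s: 29.82
eef_pos: [0.466, -0.0338, 0.0573]
orientation: [2.767, 1.487, 0.002]
contact_force: [0.2, 0.3, -0.9]
grip_width: 0.0317
grasp_force: 40.3
```

>>> carry_out([
  [[0, 0, -0.02], [0, 0, 0]],
  [[0, 0, -0.009], [0, 0, 0]],
  [[0, 0, -0.004], [0, 0, 0]],
  [[0, 0, -0.002], [0, 0, 0]],
  [[0, 0, 0], [0, 0, 0]],
])

```text
time_s: 30.45
eef_pos: [0.4655, -0.0339, 0.0217]
orientation: [2.767, 1.486, 0.001]
contact_force: [-0.1, -0.5, -1.4]
grip_width: 0.0319
grasp_force: 40.4
```

>>> carry_out([
  [[0, 0, 0], [0, 0, 0]],
  [[0, 0, 0], [0, 0, 0]],
  [[0, 0, 0.03], [0, 0, 0]],
  [[0, 0, 0.06], [0, 0, 0]],
  [[-0.03, 0.03, 0.045], [0, 0, 0]],
  [[-0.03, 0.03, 0.03], [0, 0, 0]],
  [[0, 0, 0.03], [0, 0, 0]],
  [[0, 0, 0], [0, 0, 0]],
], grip=0.044)

```text
time_s: 31.45
eef_pos: [0.4063, 0.0265, 0.2184]
orientation: [2.766, 1.487, 0.006]
contact_force: [0.1, 0.5, -0.8]
grip_width: 0.0438
grasp_force: 0.0
```

```bash
python3 - <<'E'
from h import *
from itertools import product
s=r.sense();print(s['eef_pos'])
w=cap('wrist'); save(w,'w10.png')
T=cap('top');S=cap('scene')
for n,c in [('S',S),('T',T),('W',w)]:
  for col in ['brass','grey','red']:
    for x in rings(c,col,60,6000):
        if x[2] is not None and x[3]>8: print(n,col,x[0].round(),x[1],onplane(c,*x[2],.034).round(4)[:2])
# tab: centroid of red blob seen in each view, triangulated
l=[]
for c in (T,S,w):
    rs=[x for x in rings(c,'red',100,20000)]
    for x in rs: print('red',x[0].round(),x[1])
a=[x for x in rings(T,'red',300,2000) if x[0][1]<200][0][0]
b=min(rings(S,'red',100,3000),key=lambda x:np.hypot(*(x[0]-[391,235])))[0]
print('tab',tri([ray(T,a),ray(S,b)]))
a=T['pixels'][110:310,240:390]; b=S['pixels'][190:340,240:430]
cv2.imwrite('pics/c2.png',np.hstack([cv2.resize(a,(380,507)),cv2.resize(b,(420,332)).__class__(0) if 0 else cv2.copyMakeBorder(cv2.resize(b,(420,332)),0,175,0,0,0)])[:,:,::-1])
E
```

```text
[0.40628625 0.02645799 0.21837386]
S brass [194. 336.] 5299.5 [ 0.4517 -0.3016]
S brass [322. 267.] 258.5 [ 0.5352 -0.0226]
S brass [291. 255.] 251.5 [ 0.4658 -0.036 ]
S brass [449. 199.] 180.0 [0.6587 0.2644]
S grey [281. 275.] 158.0 [ 0.4752 -0.0884]
S grey [336. 247.] 414.5 [0.523  0.0364]
S grey [304. 235.] 395.0 [0.4519 0.022 ]
S grey [450. 166.] 569.0 [0.6398 0.4172]
S grey [135. 113.] 247.0 [-0.0215  0.0402]
S red [194. 332.] 157.0 [ 0.4219 -0.2801]
T brass [331. 233.] 264.0 [ 0.5335 -0.0206]
T grey [298. 238.] 807.5 [0.5225 0.0374]
T grey [107. 181.] 899.5 [0.6263 0.4309]
T red [476. 302.] 105.5 [ 0.4202 -0.2772]
W brass [508. 442.] 74.5 [ 0.4363 -0.3011]
W brass [491. 388.] 1787.0 [ 0.467  -0.2109]
W brass [412. 236.] 235.0 [ 0.4639 -0.0335]
W brass [475. 180.] 275.0 [ 0.5334 -0.0194]
W grey [442. 264.] 972.0 [ 0.4727 -0.0838]
W grey [366. 182.] 3182.5 [0.4514 0.0237]
W grey [424. 125.] 3636.0 [0.5229 0.0382]
red [549. 395.] 697.5
red [476. 302.] 105.5
red [310. 143.] 543.0
red [ 83. 341.] 565.0
red [194. 332.] 157.0
red [391. 235.] 193.5
tab [0.65225012 0.0173917  0.18615727]
```

View pics/c2.png

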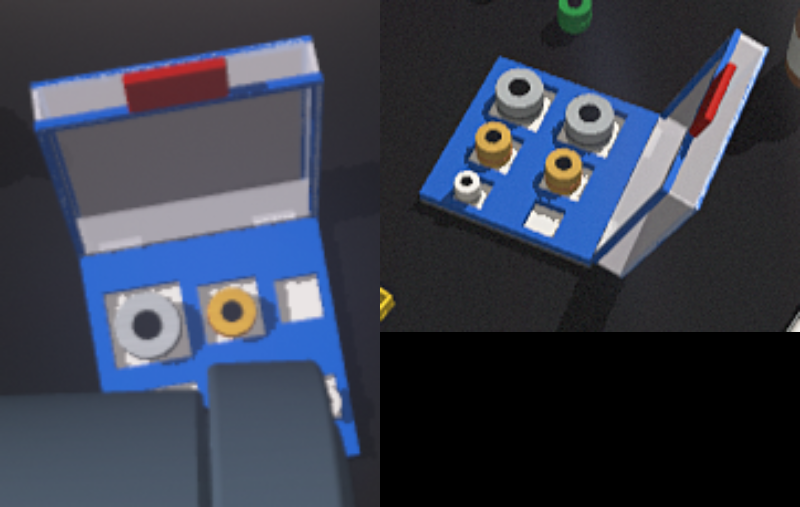

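>>> carry_out([
  [[0.01, 0, 0.045], [0, 0, -0.112]],
  [[0.045, 0, 0], [0, 0, -0.112]],
  [[0.045, 0, 0], [0, 0, -0.112]],
  [[0.045, 0, 0], [0, 0, -0.112]],
  [[0.045, 0, 0], [0, 0, -0.112]],
  [[0.045, 0, 0], [0, 0, -0.112]],
  [[0.045, -0.002, 0], [0, 0, -0.113]],
  [[0, 0, 0], [0, 0, 0]],
], grip=0)

```text
time_s: 32.6
eef_pos: [0.6862, 0.0236, 0.2568]
orientation: [-3.125, -0.317, 0.007]
contact_force: [-0.1, -0.0, -0.2]
grip_width: -0.0001
grasp_force: 0.0
```

>>> carry_out([
  [[0, 0, 0], [0, 0, 0]],
  [[0, 0, 0], [0, 0, 0]],
])

```text
time_s: 32.85
eef_pos: [0.6832, 0.0241, 0.2619]
orientation: [3.125, 0.321, 0.0]
contact_force: [-0.2, -0.3, 0.6]
grip_width: 0.0
grasp_force: 0.0
```

```bash
python3 - <<'E'
from h import *
s=r.sense();print(s['eef_pos'],R.from_rotvec(s['orientation']).as_matrix().round(3),s['joint_pos'].round(2))
c=cap('scene'); cv2.imwrite('pics/s11.png',cv2.resize(c['pixels'][100:340,240:560],(640,480))[:,:,::-1])
w=cap('wrist'); k=[x for x in rings(w,'red',100,20000)]
for x in k: print(x[:2], onplane(w,*x[0],.19))
E
```

```text
[0.68323697 0.02405214 0.26193988] [[ 0.979  0.203  0.   ]
 [ 0.203 -0.979 -0.   ]
 [ 0.     0.    -1.   ]] [ 0.04  0.65  0.71  1.62 -0.    2.97]
(array([321.040802, 311.5     ]), 1029.0) [0.64882216 0.01841627 0.19      ]
```

View pics/s11.png

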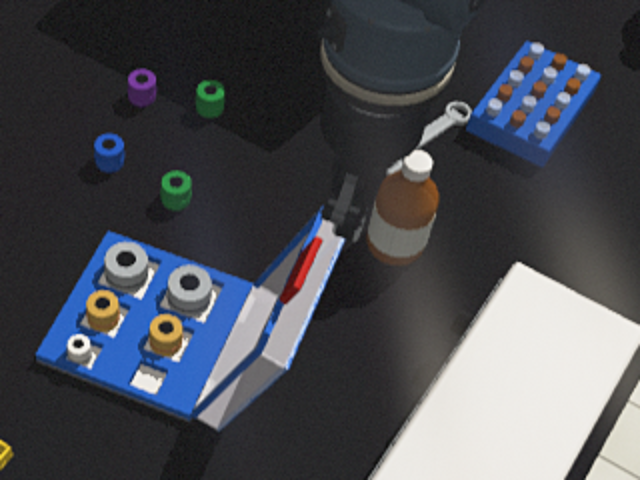

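>>> carry_out([
  [[0.003, 0, -0.025], [0, 0, 0]],
  [[0, 0, -0.025], [0, 0, 0]],
  [[0, 0, -0.015], [0, 0, 0]],
  [[0, 0, -0.01], [0, 0, 0]],
  [[0, 0, -0.004], [0, 0, 0]],
  [[0, 0, 0], [0, 0, 0]],
])

```text
time_s: 33.7
eef_pos: [0.6871, 0.0242, 0.1828]
orientation: [3.125, 0.32, 0.001]
contact_force: [-0.1, 0.9, -0.5]
grip_width: 0.0
grasp_force: 0.0
```

>>> carry_out([
  [[-0.011, -0.00225, 0.001], [0, 0, 0]],
  [[-0.011, -0.00225, 0.001], [0, 0, 0]],
  [[-0.011, -0.00225, 0.001], [0, 0, 0]],
  [[-0.011, -0.00225, 0.001], [0, 0, 0]],
  [[-0.011, -0.00225, 0.001], [0, 0, 0]],
  [[-0.011, -0.00225, 0.001], [0, 0, 0]],
  [[-0.011, -0.00225, 0.002], [0, 0, 0]],
  [[-0.011, -0.00225, 0.001], [0, 0, 0]],
])

```text
time_s: 34.7
eef_pos: [0.5984, 0.006, 0.1915]
orientation: [3.125, 0.32, -0.0]
contact_force: [1.6, 0.0, -1.6]
grip_width: 0.0001
grasp_force: 1.0
```

```bash
cat > lid.py <<'E'
import sys
from h import *
s=r.sense(); H=np.array([.5809,.0028]); xh=np.array([.98,.201]); d=s['eef_pos'][:2]-H
print(s['time_s'],s['eef_pos'].round(4),'x rel',d@xh,'y rel',d@[-.201,.98],s['contact_force'].round(1))
c=cap('scene'); cv2.imwrite('pics/%s.png'%sys.argv[1],cv2.resize(c['pixels'][100:340,200:520],(640,480))[:,:,::-1])
E
python3 lid.py s12
```

```text
34.7 [0.5984 0.006  0.1915] x rel 0.017805933535702676 y rel -0.00035320363098783876 [ 1.6  0.  -1.6]
```

View pics/s12.png

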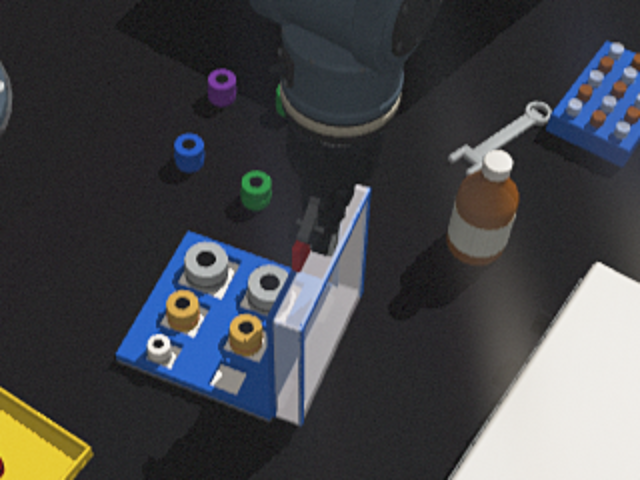

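>>> carry_out([
  [[-0.0118, -0.0024, 0.002], [0, 0, 0]],
  [[-0.0118, -0.0024, 0.001], [0, 0, 0]],
  [[-0.0118, -0.0024, 0], [0, 0, 0]],
  [[-0.0118, -0.0024, -0.001], [0, 0, 0]],
  [[-0.013, -0.0027, -0.002], [0, 0, 0]],
  [[-0.013, -0.0027, -0.0035], [0, 0, 0]],
  [[-0.013, -0.0027, -0.005], [0, 0, 0]],
  [[-0.013, -0.0027, -0.0063], [0, 0, 0]],
])

```text
time_s: 35.75
eef_pos: [0.499, -0.0144, 0.1765]
orientation: [3.125, 0.32, 0.0]
contact_force: [1.8, 0.7, 0.4]
grip_width: -0.0
grasp_force: 0.5
```

```bash
python3 lid.py s13
```

```text
35.75 [ 0.499  -0.0144  0.1765] x rel -0.08376446170355568 y rel -0.0003993099301998725 [1.8 0.7 0.4]
```

View pics/s13.png

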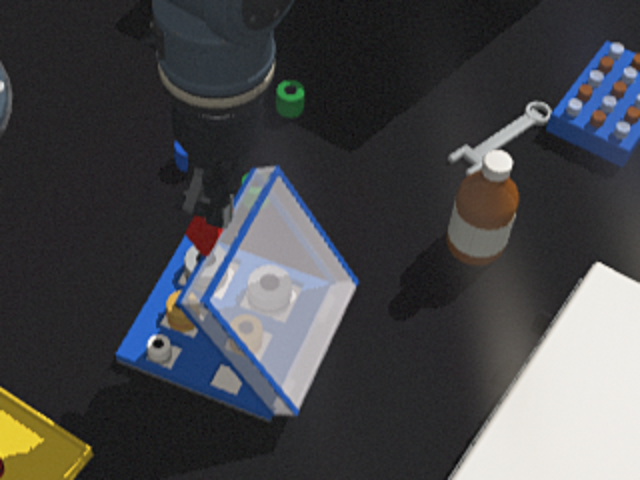

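>>> carry_out([
  [[-0.0125, -0.0026, -0.0064], [0, 0, 0]],
  [[-0.0118, -0.0024, -0.0076], [0, 0, 0]],
  [[-0.0108, -0.0022, -0.0087], [0, 0, 0]],
  [[-0.0101, -0.0021, -0.0096], [0, 0, 0]],
  [[-0.01, -0.0021, -0.0105], [0, 0, 0]],
  [[-0.009, -0.0018, -0.0113], [0, 0, 0]],
  [[-0.008, -0.0016, -0.012], [0, 0, 0]],
  [[-0.007, -0.0014, -0.0125], [0, 0, 0]],
])

```text
time_s: 36.8
eef_pos: [0.4202, -0.0305, 0.0977]
orientation: [3.125, 0.32, 0.0]
contact_force: [1.2, -0.0, 0.2]
grip_width: -0.0002
grasp_force: 0.1
```

```bash
cat >> lid.py <<'E'
w=cap('top')
for c,n in ((cap('wrist'),'w'),(w,'t'),(cap('scene'),'s')):
    for x in rings(c,'red',60,20000): print(n,x[0].round(),x[1])
E
python3 lid.py s14
```

```text
36.8 [ 0.4202 -0.0305  0.0977] x rel -0.16414100020918776 y rel -0.0003718567726596658 [ 1.2 -0.   0.2]
w [321. 310.] 6444.5
t [549. 395.] 699.5
s [ 83. 342.] 567.0
s [194. 332.] 153.5
s [273. 224.] 273.5
```

>>> carry_out([
  [[-0.0048, -0.001, -0.009], [0, 0, 0]],
  [[-0.0041, -0.0008, -0.009], [0, 0, 0]],
  [[-0.0034, -0.0007, -0.009], [0, 0, 0]],
  [[-0.0028, -0.0006, -0.009], [0, 0, 0]],
  [[-0.002, -0.0004, -0.008], [0, 0, 0]],
  [[-0.0016, -0.0003, -0.007], [0, 0, 0]],
  [[-0.0012, -0.0002, -0.006], [0, 0, 0]],
  [[-0.001, -0.0002, -0.005], [0, 0, 0]],
])

```text
time_s: 38.0
eef_pos: [0.3997, -0.0346, 0.0357]
orientation: [-3.125, -0.32, 0.0]
contact_force: [0.0, 0.3, 0.1]
grip_width: -0.0002
grasp_force: 0.0
```

>>> carry_out([
  [[0, 0, -0.004], [0, 0, 0]],
  [[0, 0, -0.003], [0, 0, 0]],
  [[0, 0, -0.003], [0, 0, 0]],
  [[0, 0, -0.002], [0, 0, 0]],
  [[0, 0, 0], [0, 0, 0]],
])

```text
time_s: 38.62
eef_pos: [0.3997, -0.0346, 0.0239]
orientation: [-3.125, -0.32, 0.0]
contact_force: [-0.1, -0.9, -0.0]
grip_width: 0.0004
grasp_force: 0.0
```

```bash
python3 lid.py s15
```

```text
38.625 [ 0.3997 -0.0346  0.0239] x rel -0.18508946140205393 y rel -0.00025945962755396097 [-0.1 -0.9 -0. ]
w [364. 318.] 1456.5
w [290. 317.] 1554.5
t [549. 395.] 675.5
t [476. 302.] 95.0
s [ 83. 341.] 559.0
s [194. 332.] 152.5
s [267. 240.] 131.5
```

>>> carry_out([
  [[0, 0, -0.001], [0, 0, 0]],
  [[0, 0, -0.001], [0, 0, 0]],
  [[0, 0, 0], [0, 0, 0]],
])

```text
time_s: 39.2
eef_pos: [0.4, -0.0347, 0.0231]
orientation: [3.125, 0.32, 0.001]
contact_force: [-11.2, 0.4, 37.5]
grip_width: 0.0003
grasp_force: 18.1
```

```bash
python3 - <<'E'
from h import *
s=r.sense(); print(s['eef_pos'],s['contact_force'])
c=cap('wrist'); P=cloud(c); m=mask(c,'red')>0
m&=c['depth']>0; q=P[m]; print('red tab z',np.percentile(q[:,2],[5,25,50,75,95]),q.mean(0))
# hood top: points above case by depth
H=np.array([.5809,.0028]); xh=np.array([.98,.201]); yh=np.array([-.201,.98])
for n in ('wrist','scene','top'):
    c=cap(n);P=cloud(c).reshape(-1,3);P=P[c['depth'].ravel()>0]
    d=P[:,:2]-H; x=d@xh;y=d@yh
    for a,b in((-.05,-.01),(-.16,-.12)):
        k=(x>a)&(x<b)&(abs(y)<.08)&(P[:,2]>.0)&(P[:,2]<.1)
        if k.sum()>20: print(n,a,k.sum(),np.percentile(P[k,2],[5,25,50,75,95]).round(4))
E
```

```text
[ 0.40002606 -0.03468421  0.02313067] [-11.19419169   0.39244659  37.46392499]
red tab z [0.02091445 0.02198312 0.02240414 0.02281611 0.02348353] [ 0.3996804  -0.03281722  0.0217518 ]
wrist -0.16 57043 [0.0455 0.0461 0.0465 0.047  0.0477]
scene -0.05 1331 [0.0439 0.0456 0.0468 0.048  0.0497]
scene -0.16 1269 [0.0435 0.0454 0.0469 0.0481 0.0501]
top -0.05 2142 [0.0438 0.0454 0.0465 0.0475 0.0491]
top -0.16 421 [0.044  0.0453 0.0464 0.0476 0.0491]
```

>>> carry_out([
  [[0, 0, 0.002], [0, 0, 0]],
  [[0, 0, 0.03], [0, 0, 0]],
  [[0, 0, 0.05], [0, 0, 0]],
  [[0, 0, 0.05], [0, 0, 0]],
  [[-0.02, 0, 0.04], [0, 0, 0]],
  [[0, 0, 0], [0, 0, 0]],
  [[0, 0, 0], [0, 0, 0]],
])

```text
time_s: 40.28
eef_pos: [0.3798, -0.0346, 0.1936]
orientation: [-3.125, -0.32, 0.0]
contact_force: [0.1, 0.0, -1.4]
grip_width: 0.0001
grasp_force: 0.0
```

```bash
python3 - <<'E'
from h import *
s=r.sense(); print(s['time_s'],s['eef_pos'],s['contact_force'])
H=np.array([.5809,.0028]); xh=np.array([.98,.201]); yh=np.array([-.201,.98])
c=cap('wrist');m=(mask(c,'red')>0)&(c['depth']>0); q=cloud(c)[m]; q=q[abs((q[:,:2]-H)@xh+.186)<.03]; print('tab z',len(q),np.percentile(q[:,2],[5,50,95]))
for n in ('wrist','scene'):
    c=cap(n);P=cloud(c).reshape(-1,3);P=P[c['depth'].ravel()>0]
    d=P[:,:2]-H; x=d@xh;y=d@yh
    for a,b in((-.05,-.01),(-.16,-.12)):
        k=(x>a)&(x<b)&(abs(y)<.075)&(P[:,2]<.1)
        print(n,a,np.percentile(P[k,2],[5,50,95]).round(4))
c=cap('wrist')
for z,col in ((.034,'brass'),(.034,'grey')):
    for x in rings(c,col,60,6000):
        if x[2] is not None and x[3]>8: print(col,x[0].round(),x[1],onplane(c,*x[2],z).round(3)[:2])
E
```

```text
40.275 [ 0.37975864 -0.03462994  0.19357404] [ 0.09531008  0.02406873 -1.41833757]
tab z 2937 [0.00927595 0.02259676 0.03091314]
wrist -0.05 [0.0452 0.0463 0.0476]
wrist -0.16 [0.0454 0.0466 0.0479]
scene -0.05 [0.0438 0.047  0.05  ]
scene -0.16 [0.0438 0.0469 0.0501]
brass [604. 228.] 1197.0 [ 0.422 -0.265]
brass [581. 223.] 4300.5 [ 0.428 -0.198]
```

Lid is closed and flat; parts are in place. Handing in.

```bash
python3 -c "
from h import *
print(ticket.job_done())"
```

```text
the job is handed in; nothing more can be done
None
```

The job is handed in at about 40 s: the one worn red fitting is in the tray, all five fittings found on the bench (two steel, two brass, one white) are in matching wells, the lid is closed without slamming, and the bottle and jar were not touched.

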